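# Press the tea caddy lids shut against the damp

## Robot

A 7-joint arm with a two-finger parallel gripper is mounted at the origin on the work surface. World frame = base frame: x ahead of the robot, y to its left, z up, the work surface at z = 0. Lengths are in m, angles in rad, forces in N, time in s.
With the tool pointing down it reaches from about 0.425 to 0.825 m from the base axis. Payload 3.6 kg.
Tool frame: the origin (TCP) lies at the very end of the fingers, on their centre line; the grasp point (between the pads) lies 19 mm behind it; z points along the fingers, y is the line along which they close (so a half turn about z gives the same grasp; the last joint's range is limited). The gripper opens to 93 mm and grips with 3 to 60 N. Pads are 15 mm wide; open, the fingers measure 128 mm over their backs; the gripper's body (75 mm by 188 mm) begins 65 mm behind the grasp point.
Start: joints at [-0.026, 0.615, -0.013, 1.423, 0.008, 1.103, -0.04], TCP at [0.65, 0, 0.219] pointing down, gripper open.
Joint ranges: [-3.12, 3.12], [-0.3, 2.06], [-1.34, 1.32], [0.26, 2.42], [-1.36, 4.5], [0.01, 1.98], [-2.84, 2.84]. Speed limits (rad/s): [2.79, 2.79, 3.14, 3.14, 3.14, 3.14, 3.14].

## Interface

Orientations are given as a rotation vector (axis times angle).
In Python, from bench import read_state, snapshot, job_done gives the robot as it stands.
- The arm moves only by the tool play_rows, never from a script. Its arguments are lists of equal length, an entry for each row: "turn": the turn, a rotation vector about the world's x, y, z in rad, a list of three; "slide": the shift along the world's x, y, z in mm, a list of three; "hand": the closure, from 0 (fully open) to 1 (shut). A call has 1 to 5 rows; each row is the pose to reach, as a shift and turn from the pose commanded when the call began; what a row does not reach only later rows make up. A row lasts 1/8 s, in which the tool goes at most 62.5 mm and 10.7 degrees, less where a joint would pass 70% of its speed; a pose out of reach is approached as far as the arm can. A call with a gripper value outside its range is refused whole. The fingers move at their own pace and stop on an object; "grip_force" is the grip in N (left out, the last holds). Time passes only in rows, so rows that repeat a pose let the fingers close. It gives the time, the measured TCP pose, the force, the opening and the grip force at its end, in the units of the state.
- read_state(): the state, without advancing time (a new reading comes with each control period).
- snapshot(name): name is "scene" or "side" or "wrist"; returns a dict with "img" (480x640x3 uint8, blue, green, red), "range_z" (480x640 float32, m along the optical axis (not along the pixel's ray), 0 where there is no reading), "camera_matrix" (3x3 intrinsics, pixels), "R" (3x3) and "t" (3): a world point X has camera coordinates R X + t. Camera axes: x right, y down, z forward; pixel columns grow to the right and rows downward; lengths in m; the calibration is good to about 2 mm. A picture is of the moment at which its call begins.
- job_done(): hands the job in; it is judged then, once.
The state is a dict: "clock": time; "joints": joint angles; "dq": joint speeds; "joint_torque": joint torques, N m; "position": TCP position; "orientation": TCP orientation; "ft_force": force on the tool from outside, world axes, zero at the start; "moment": the same for the moment, N m; "finger_gap": finger opening in m; "grip_force": force on a finger pad.
Only numpy, scipy, OpenCV 4.12 (cv2) and the standard library are available. Lean on these libraries where they do the work, as an engineer would, in place of code of your own. Each camera call takes 0.05 s, during which the arm holds its last target. There are 200 camera calls.

## Task

The tea is finished: close the three white tea caddies against the damp by pressing on their proud wooden lids with the fingertips until each is flush with its rim, first the tall round caddy, then the square one, then the squat round one. Press gently, without lifting, tipping or pushing the caddies out of place, and leave the gaiwan, pitcher, cup and scoop where they are.

Things in the scene. Friction and masses are not known exactly. Their poses are not given: they have to be found in the camera images.
- caddy_tall: the tall round tea caddy: a loose white ceramic pot standing on the table, diameter 74, rim 115 above its underside, walls 5 thick, about 0.3 to 0.55 kg (all sizes in mm). Origin: centre of its underside; z up.
- lid_tall_top (a point): centre of the top face of the tall round caddy's lid: a flat dark wooden disc or plate (round, 62 in diameter, no knob) that slides straight down inside the rim.
- lid_tall (a joint): how far the tall round caddy's lid has been pressed down, in m: at 0 its top stands 9 mm above the rim, at 0.009 it is flush with the rim, at 0.012 (3 mm below the rim) it meets its stop. It starts between 0 and 0.002. The push fit resists with about 4 N, a little more when pressed fast, has no spring, and the lid stays where it is left.
- caddy_square: the square tea caddy: a loose white ceramic pot standing on the table, 80 x 80, rim 82 above its underside, walls 5 thick, about 0.3 to 0.55 kg (all sizes in mm). Origin: centre of its underside; z up.
- lid_square_top (a point): centre of the top face of the square caddy's lid: a flat dark wooden disc or plate (square, 68 x 68, no knob) that slides straight down inside the rim.
- lid_square (a joint): how far the square caddy's lid has been pressed down, in m: at 0 its top stands 9 mm above the rim, at 0.009 it is flush with the rim, at 0.012 (3 mm below the rim) it meets its stop. It starts between 0 and 0.002. The push fit resists with about 4 N, a little more when pressed fast, has no spring, and the lid stays where it is left.
- caddy_squat: the squat round tea caddy: a loose white ceramic pot standing on the table, diameter 96, rim 58 above its underside, walls 5 thick, about 0.3 to 0.55 kg (all sizes in mm). Origin: centre of its underside; z up.
- lid_squat_top (a point): centre of the top face of the squat round caddy's lid: a flat dark wooden disc or plate (round, 84 in diameter, no knob) that slides straight down inside the rim.
- lid_squat (a joint): how far the squat round caddy's lid has been pressed down, in m: at 0 its top stands 9 mm above the rim, at 0.009 it is flush with the rim, at 0.012 (3 mm below the rim) it meets its stop. It starts between 0 and 0.002. The push fit resists with about 4 N, a little more when pressed fast, has no spring, and the lid stays where it is left.
- gaiwan: celadon lidded bowl on its saucer, one piece, 100 across, 94 tall, loose on the tray. Origin: centre of its underside.
- pitcher: glass pitcher, 76 in diameter, 95 tall, with a loop handle reaching 67 from its axis to its own +y; loose on the tray. Origin: centre of its underside.
- cup: small celadon cup, 54 across, 42 tall, in a slot of the cup rack. Origin: centre of its underside.
- scoop: steel tea scoop, 135 long, 36 wide, 12 high, loose on the table; handle towards its own -x. Origin: underside, about mid-length.
- tray: fixed grey plastic tray 220 (x) x 320 (y), rim 22 high, floor 5 thick, with a white slotted cup rack (ribs 35 high) along its far side. Origin: centre of its underside.

How it is judged:
By the outcome, as a careful person would: the job done as asked, in the order asked, and still so for the second after the job is handed in, with the robot touching nothing.
It also fails if it takes over 50 s, if anything falls off the work surface, if the arm or the gripper's body presses on something with over 40 N, if the wrist force passes 120 N, or if a joint passes its speed limit or range.

## Working session

There is one attempt and no reset: what is moved stays moved. The work goes in short steps, Python scripts to look and compute and a tool call to move; the robot and the scene stay as the last step left them, time stands still between calls to the robot, and variables do not carry over. Pictures are saved under pics/ and viewed, at most 10 in all, crops included, and the job is handed in when it is done.

Besides the shell and the picture viewer there is one more tool, called by a JSON object that holds its "op" and its "data". play_rows: Moves the arm, as the interface text tells. Its arguments: {"type":"object","properties":{"turn":{"type":"array","items":{"type":"array","items":{"type":"number"}}},"slide":{"type":"array","items":{"type":"array","items":{"type":"number"}}},"hand":{"type":"array","items":{"type":"number"}},"grip_force":{"type":"number"}},"required":["turn","slide","hand"]}

```bash
mkdir -p pics; cat > h.py <<'E'
import numpy as np, cv2
from bench import read_state, snapshot, job_done
def world(s):
    z=s["range_z"]; K=s["camera_matrix"]; v,u=np.mgrid[:480,:640]
    c=np.stack([(u-K[0,2])/K[0,0]*z,(v-K[1,2])/K[1,1]*z,z],-1)
    W=(c-s["t"])@s["R"]; W[z==0]=np.nan
    return W
E
python3 - <<'E'
from h import *
for n in("scene","side"):
    s=snapshot(n); cv2.imwrite(f"pics/{n}0.png",s["img"]); np.savez(f"{n}0.npz",**s)
    print(n,-s["R"].T@s["t"])
print(read_state())
E
```

```text
scene [ 0.98589936 -0.11770988  0.73540978]
side [-0.10852365  0.68790526  0.85729287]
{'clock': 0.1, 'joints': array([-0.02650812,  0.61577802, -0.01259792,  1.42470534,  0.00809247,
        1.10341045, -0.040398  ]), 'dq': array([-1.04205004e-03,  2.26826382e-04,  3.17191201e-04, -3.26304422e-03,
        3.31748200e-04,  2.04555484e-03, -5.71854838e-05]), 'joint_torque': array([ 9.60165453e-04, -4.60037935e+01,  2.10206788e-01, -1.66244763e+01,
       -6.11468428e-02,  1.69380486e-02,  1.02607953e-04]), 'position': array([6.49299403e-01, 8.97123478e-06, 2.17636980e-01]), 'orientation': array([-2.22026775, -2.22039379,  0.00253323]), 'ft_force': array([ 0.53388962, -0.39948823, -0.18012088]), 'moment': array([ 0.01220467,  0.03800498, -0.00391997]), 'grip_force': 0.0, 'finger_gap': 0.09296069228774725}
```

View pics/scene0.png

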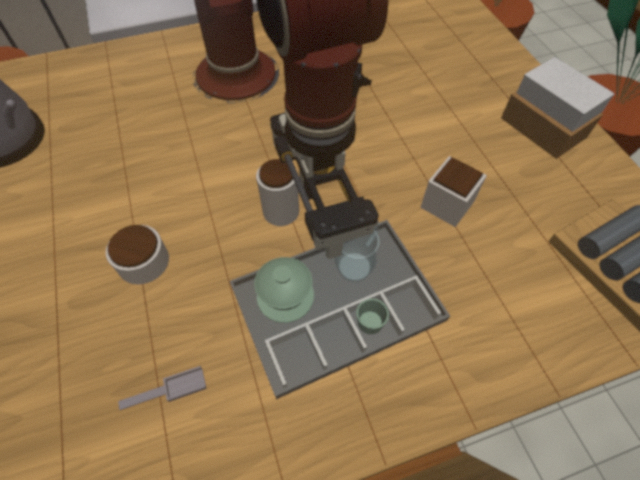

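View pics/side0.png

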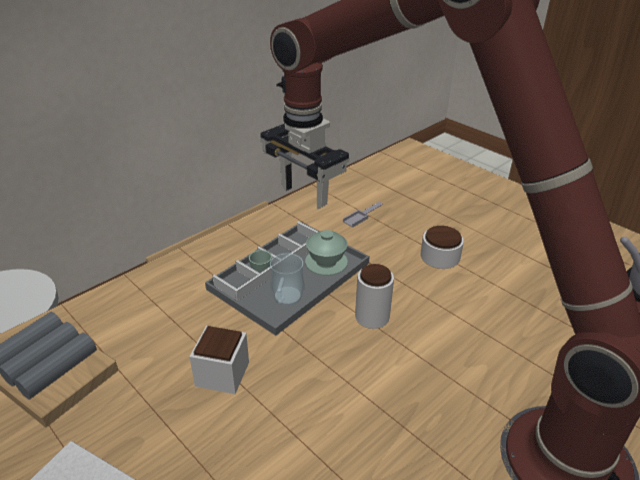

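The scene view shows the lids at about (277,173) tall, (460,177) square and (135,245) squat. In the side view they are at (376,274), (220,343) and (442,237).

```bash
cat >> h.py <<'E'
def lid(s,seed,rad=40):
    """dark-brown blob at seed: centre, median height, extents of its min-area rect (world)"""
    W=world(s); b=s["img"].astype(int); v,u=np.mgrid[:480,:640]
    m=(b[...,2]<125)&(b[...,2]-b[...,0]>15)&(abs(u-seed[0])<rad)&(abs(v-seed[1])<rad)
    _,l=cv2.connectedComponents(m.astype(np.uint8)); m=l==l[seed[1],seed[0]]
    m&=np.isfinite(W[...,2])
    z0=np.median(W[m][:,2]); P=W[m&(abs(W[...,2]-z0)<.006)]
    r=cv2.minAreaRect((P[:,:2]*1000).astype(np.float32))
    return len(P),np.round(z0*1000,1),np.round(r[0],1),np.round(r[1],1),round(r[2],1)
E
python3 - <<'E'
from h import *
S={"scene":[(277,173),(460,177),(135,245)],"side":[(376,274),(220,343),(442,237)]}
for n in S:
    s=np.load(f"{n}0.npz"); s={k:s[k] for k in s}
    for p in S[n]: print(n,p,*lid(s,p))
E
```

```text
scene (277, 173) 672 125.3 [453.  -19.9] [63.6 53.4] 1.6
scene (460, 177) 1088 90.1 [545.4 308.9] [67.2 71.6] 33.5
scene (135, 245) 1562 66.2 [ 480.8 -291.6] [80.9 84.6] 83.6
side (376, 274) 513 123.5 [453.8 -12.7] [60.2 61.9] 23.3
side (220, 343) 1069 90.3 [545.5 312.6] [68.1 72.5] 33.4
side (442, 237) 611 66.3 [ 482.2 -290. ] [80.8 89.5] 27.2
```

{"op": "play_rows", "data": {"turn": [[0, 0, 0], [0, 0, 0], [0, 0, 0], [0, 0, 0], [0, 0, 0]], "slide": [[-50, -3, 0], [-100, -7, -5], [-150, -11, -15], [-190, -14, -25], [-197, -15, -30]], "hand": [1, 1, 1, 1, 1], "grip_force": 10}}

```text
clock: 0.72
position: [0.4496, -0.0153, 0.1881]
orientation: [-2.22, -2.219, 0.004]
ft_force: [1.3, 0.3, -0.6]
finger_gap: 0.0477
grip_force: 0.0
```

{"op": "play_rows", "data": {"turn": [[0, 0, 0], [0, 0, 0], [0, 0, 0], [0, 0, 0]], "slide": [[0, 0, 0], [0, 0, 0], [0, 0, 0], [0, 0, 0]], "hand": [1, 1, 1, 1]}}

```text
clock: 1.23
position: [0.4536, -0.0149, 0.1886]
orientation: [2.221, 2.222, 0.0]
ft_force: [-0.4, 0.1, -0.2]
finger_gap: 0.0074
grip_force: 0.0
```

```bash
python3 - <<'E'
from h import *
for n in("wrist","scene"):
    s=snapshot(n); cv2.imwrite(f"pics/{n}1.png",s["img"]); np.savez(f"{n}1.npz",**s)
st=read_state(); print(st["position"],st["orientation"],st["ft_force"],st["finger_gap"])
E
```

```text
[ 0.45329639 -0.01492074  0.1886152 ] [2.22123229e+00 2.22157249e+00 1.91349545e-04] [ 0.00997411 -0.04237541 -0.08124851] 0.0015886266281684822
```

View pics/wrist1.png

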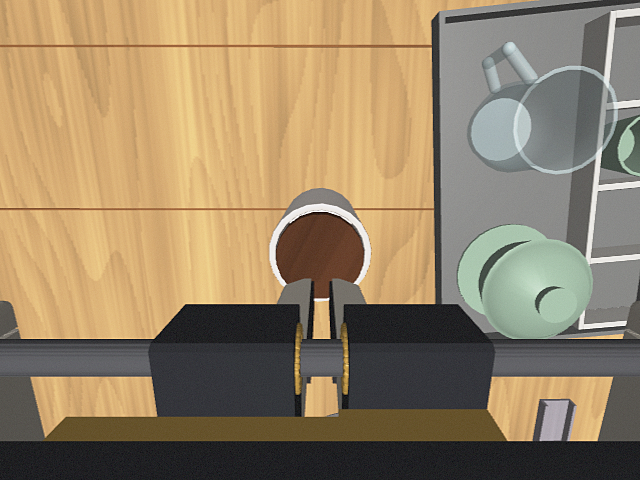

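The wrist view shows the tall lid centred near (320,253), with its lower edge behind the fingertips, so I'll fit circles to the rim points.

```bash
cat >> h.py <<'E'
def circ(P):
    A=np.c_[2*P[:,:2],np.ones(len(P))]; x=np.linalg.lstsq(A,(P[:,:2]**2).sum(1),rcond=None)[0]
    return np.round(np.r_[x[:2],np.sqrt(x[2]+x[0]**2+x[1]**2)]*1000,1)
def rim(s,seed,rz,rad=70):
    """white rim pixels near height rz, circle fit"""
    W=world(s); b=s["img"].astype(int); v,u=np.mgrid[:480,:640]
    m=(b.min(-1)>150)&(abs(u-seed[0])<rad)&(abs(v-seed[1])<rad)&(abs(W[...,2]-rz)<.005)
    return m.sum(),np.round(np.median(W[m][:,2])*1000,1),circ(W[m])
E
python3 - <<'E'
from h import *
L=lambda n:dict(np.load(n))
w=L("wrist1.npz"); print(rim(w,(320,250),.115)); print(*lid(w,(320,250),60))
s=L("scene1.npz"); print(rim(s,(277,173),.115,35)); s=L("side0.npz"); print(rim(s,(376,274),.115,35))
E
```

```text
(np.int64(1375), np.float64(114.7), array([451.7, -15.2,  34.4]))
5220 123.5 [452.1 -13.4] [58.7 60.6] 60.9
(np.int64(0), np.float64(nan), array([0., 0., 0.]))
(np.int64(99), np.float64(114.8), array([453.7, -12.7,  34.4]))
  return _methods._mean(a, axis=axis, dtype=dtype,
  ret = ret.dtype.type(ret / rcount)
```

{"op": "play_rows", "data": {"turn": [[0, 0, 0], [0, 0, 0], [0, 0, 0], [0, 0, 0], [0, 0, 0]], "slide": [[-0.5, 1, -30], [-0.5, 1, -52], [-0.5, 1, -59], [-0.5, 1, -61], [-0.5, 1, -62]], "hand": [1, 1, 1, 1, 1]}}

```text
clock: 1.95
position: [0.4531, -0.014, 0.1272]
orientation: [2.221, 2.221, 0.002]
ft_force: [0.4, -0.6, 1.5]
finger_gap: 0.0009
grip_force: 0.0
```

{"op": "play_rows", "data": {"turn": [[0, 0, 0], [0, 0, 0], [0, 0, 0], [0, 0, 0], [0, 0, 0]], "slide": [[0, 0, -1], [0, 0, -2], [0, 0, -3], [0, 0, -4], [0, 0, -5]], "hand": [1, 1, 1, 1, 1]}}

```text
clock: 2.58
position: [0.4526, -0.0139, 0.1219]
orientation: [2.221, 2.221, 0.001]
ft_force: [-0.8, 0.0, 3.9]
finger_gap: 0.0003
grip_force: 2.0
```

{"op": "play_rows", "data": {"turn": [[0, 0, 0], [0, 0, 0], [0, 0, 0], [0, 0, 0], [0, 0, 0]], "slide": [[0, 0, -1.2], [0, 0, -2.4], [0, 0, -3.6], [0, 0, -4.8], [0, 0, -6]], "hand": [1, 1, 1, 1, 1]}}

```text
clock: 3.2
position: [0.4526, -0.014, 0.1156]
orientation: [2.221, 2.221, 0.0]
ft_force: [0.1, -0.5, 4.3]
finger_gap: 0.0008
grip_force: 2.0
```

{"op": "play_rows", "data": {"turn": [[0, 0, 0], [0, 0, 0], [0, 0, 0]], "slide": [[0, 0, -0.6], [0, 0, -1.0], [0, 0, -1.0]], "hand": [1, 1, 1]}}

```text
clock: 3.58
position: [0.4526, -0.014, 0.1146]
orientation: [2.221, 2.221, 0.0]
ft_force: [-0.6, -0.2, 3.6]
finger_gap: 0.0008
grip_force: 1.5
```

```bash
python3 - <<'E'
from h import *
st=read_state(); print(st["position"],st["ft_force"])
E
```

```text
[ 0.45261877 -0.01397047  0.1146007 ] [-0.56495421 -0.18740389  3.61442769]
```

{"op": "play_rows", "data": {"turn": [[0, 0, 0], [0, 0, 0], [0, 0, 0], [0, 0, 0], [0, 0, 0]], "slide": [[0, 0, 3], [0, 0, 15], [0, 0, 45], [0, 0, 75], [0, 0, 75]], "hand": [1, 1, 1, 1, 1]}}

```text
clock: 4.2
position: [0.4539, -0.014, 0.192]
orientation: [2.219, 2.219, 0.006]
ft_force: [1.0, 0.4, 0.1]
finger_gap: 0.0005
grip_force: 0.0
```

```bash
python3 - <<'E'
from h import *
st=read_state(); print(st["position"],st["ft_force"])
w=snapshot("wrist"); cv2.imwrite("pics/wrist2.png",w["img"])
print(rim(w,(320,250),.115)); print(*lid(w,(320,250),60))
E
```

```text
[ 0.45394855 -0.0139705   0.19195952] [0.97431848 0.38331678 0.07984263]
(np.int64(1427), np.float64(114.7), array([451.6, -14.8,  34.2]))
4872 114.1 [450.8 -11. ] [61.9 55.6] 4.7
```

View pics/wrist2.png

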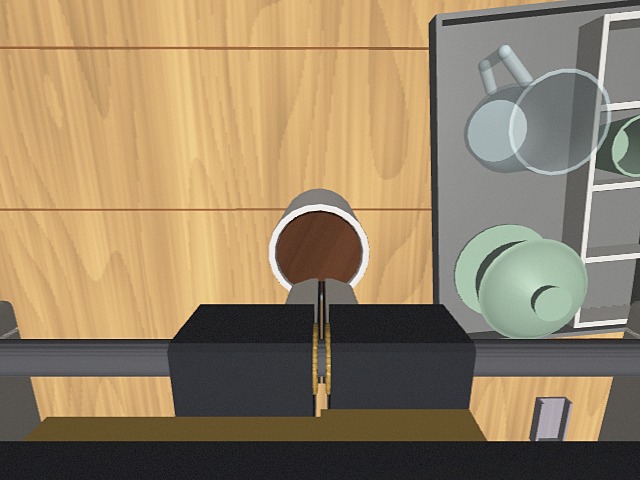

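The tall lid is at 114.1 mm and its rim at 114.7 mm, so it is flush, and the caddy hasn't moved. Next is the square caddy.

{"op": "play_rows", "data": {"turn": [[0, 0, 0], [0, 0, 0], [0, 0, 0], [0, 0, 0], [0, 0, 0]], "slide": [[10, 35, 0], [25, 90, 0], [40, 145, 0], [55, 200, 0], [70, 255, 0]], "hand": [1, 1, 1, 1, 1]}}

```text
clock: 4.88
position: [0.522, 0.2423, 0.1882]
orientation: [-2.221, -2.221, 0.005]
ft_force: [0.7, -0.3, 0.1]
finger_gap: 0.0002
grip_force: 0.0
```

{"op": "play_rows", "data": {"turn": [[0, 0, 0], [0, 0, 0], [0, 0, 0], [0, 0, 0], [0, 0, 0]], "slide": [[15, 45, -10], [22, 67, -25], [23, 70, -30], [23, 70, -30], [23, 70, -30]], "hand": [1, 1, 1, 1, 1]}}

```text
clock: 5.5
position: [0.5459, 0.3092, 0.1601]
orientation: [2.223, 2.218, -0.001]
ft_force: [0.7, -0.0, 0.5]
finger_gap: 0.0003
grip_force: 0.0
```

```bash
python3 - <<'E'
from h import *
st=read_state(); print(st["position"],st["orientation"],st["ft_force"])
w=snapshot("wrist"); cv2.imwrite("pics/wrist3.png",w["img"])
print(*lid(w,(320,250),70))
W=world(w); m=(abs(W[...,2]-.082)<.003)&(w["img"].min(-1)>150); print(m.sum(),np.median(W[m],0), cv2.minAreaRect((W[m][:,:2]*1000).astype(np.float32)))
E
```

```text
[0.54585839 0.30915409 0.16010215] [ 2.22333600e+00  2.21827646e+00 -5.93048554e-04] [ 0.726995   -0.01024239  0.48390656]
7517 90.2 [544. 310.] [67.6 67.7] 33.3
2070 [0.54709741 0.32916828 0.08189775] ((544.0286254882812, 309.6062316894531), (80.3069839477539, 80.1820068359375), 33.3747673034668)
```

View pics/wrist3.png

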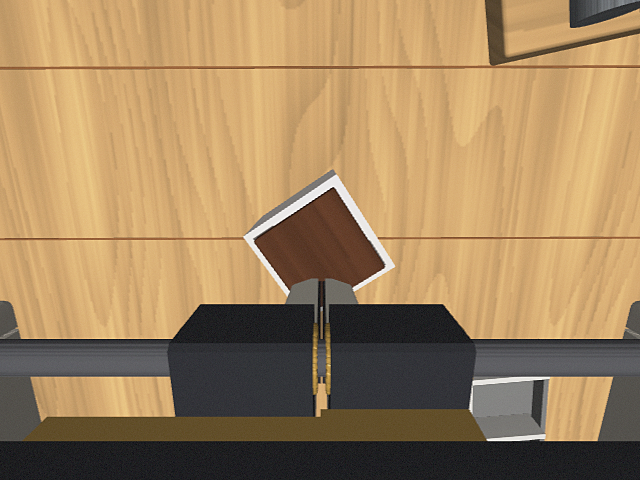

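The wrist view shows the square lid around (320,240), centred at (544.5, 310). The TCP is within 2 mm of that.

{"op": "play_rows", "data": {"turn": [[0, 0, 0], [0, 0, 0], [0, 0, 0], [0, 0, 0], [0, 0, 0]], "slide": [[-1, 1, -30], [-1, 1, -55], [-1, 1, -64], [-1, 1, -66], [-1, 1, -67]], "hand": [1, 1, 1, 1, 1]}}

```text
clock: 6.18
position: [0.5453, 0.3122, 0.0938]
orientation: [2.221, 2.221, 0.003]
ft_force: [-0.2, 0.2, -0.0]
finger_gap: 0.0007
grip_force: 0.0
```

{"op": "play_rows", "data": {"turn": [[0, 0, 0], [0, 0, 0], [0, 0, 0], [0, 0, 0], [0, 0, 0]], "slide": [[0, 0, -1], [0, 0, -2], [0, 0, -3], [0, 0, -4], [0, 0, -5]], "hand": [1, 1, 1, 1, 1]}}

```text
clock: 6.8
position: [0.5447, 0.3122, 0.0881]
orientation: [2.221, 2.221, 0.001]
ft_force: [-0.9, -0.4, 3.0]
finger_gap: 0.0001
grip_force: 2.0
```

{"op": "play_rows", "data": {"turn": [[0, 0, 0], [0, 0, 0], [0, 0, 0], [0, 0, 0], [0, 0, 0]], "slide": [[0, 0, -1.2], [0, 0, -2.4], [0, 0, -3.6], [0, 0, -4.8], [0, 0, -5.8]], "hand": [1, 1, 1, 1, 1]}}

```text
clock: 7.42
position: [0.5447, 0.3122, 0.0818]
orientation: [2.221, 2.221, 0.001]
ft_force: [0.4, 0.4, 4.9]
finger_gap: 0.0001
grip_force: 2.0
```

{"op": "play_rows", "data": {"turn": [[0, 0, 0], [0, 0, 0], [0, 0, 0]], "slide": [[0, 0, -0.5], [0, 0, -0.6], [0, 0, -0.6]], "hand": [1, 1, 1]}}

```text
clock: 7.8
position: [0.5447, 0.3122, 0.0813]
orientation: [2.221, 2.222, 0.001]
ft_force: [0.3, 0.3, 3.1]
finger_gap: 0.0003
grip_force: 1.8
```

{"op": "play_rows", "data": {"turn": [[0, 0, 0], [0, 0, 0], [0, 0, 0], [0, 0, 0], [0, 0, 0]], "slide": [[0, 0, 3], [0, 0, 20], [0, 0, 60], [0, 0, 105], [0, 0, 105]], "hand": [1, 1, 1, 1, 1]}}

```text
clock: 8.43
position: [0.5467, 0.3134, 0.1914]
orientation: [2.22, 2.22, 0.015]
ft_force: [1.0, 0.2, 0.3]
finger_gap: 0.0004
grip_force: 0.0
```

```bash
python3 - <<'E'
from h import *
st=read_state(); print(st["position"],st["ft_force"])
w=snapshot("wrist")
print(*lid(w,(320,260),70))
W=world(w); m=(abs(W[...,2]-.082)<.003)&(w["img"].min(-1)>150); print(m.sum(),np.median(W[m],0), cv2.minAreaRect((W[m][:,:2]*1000).astype(np.float32)))
E
```

```text
[0.54672909 0.31343679 0.19137713] [0.97008864 0.1712733  0.31127096]
6120 80.7 [543.6 309.3] [69.9 69.2] 32.4
1829 [0.54820887 0.32370676 0.08188669] ((544.1388549804688, 309.52874755859375), (80.29202270507812, 80.4901351928711), 33.3841667175293)
```

The square lid is flush (about 1 mm under the rim) and the caddy hasn't moved. Next is the squat caddy.

{"op": "play_rows", "data": {"turn": [[0, 0, 0], [0, 0, 0], [0, 0, 0], [0, 0, 0], [0, 0, 0]], "slide": [[-4, -35, 0], [-10, -92, 0], [-16, -150, 0], [-22, -208, 0], [-28, -265, 0]], "hand": [1, 1, 1, 1, 1]}}

```text
clock: 9.1
position: [0.515, 0.0449, 0.1852]
orientation: [-2.22, -2.22, 0.004]
ft_force: [0.8, -0.1, 1.1]
finger_gap: 0.0007
grip_force: 0.0
```

{"op": "play_rows", "data": {"turn": [[0, 0, 0], [0, 0, 0], [0, 0, 0], [0, 0, 0], [0, 0, 0]], "slide": [[-6, -57, 0], [-12, -115, 0], [-18, -172, 0], [-24, -230, 0], [-30, -287, 0]], "hand": [1, 1, 1, 1, 1]}}

```text
clock: 9.72
position: [0.4851, -0.2413, 0.1852]
orientation: [-2.219, -2.22, 0.001]
ft_force: [1.2, 0.1, 0.5]
finger_gap: 0.0002
grip_force: 0.0
```

{"op": "play_rows", "data": {"turn": [[0, 0, 0], [0, 0, 0], [0, 0, 0], [0, 0, 0], [0, 0, 0]], "slide": [[-3, -35, -15], [-5, -50, -35], [-5, -50, -45], [-5, -50, -45], [-5, -50, -45]], "hand": [1, 1, 1, 1, 1]}}

```text
clock: 10.35
position: [0.4822, -0.2886, 0.1417]
orientation: [2.219, 2.224, 0.001]
ft_force: [0.4, 0.5, -0.4]
finger_gap: 0.0004
grip_force: 0.0
```

```bash
python3 - <<'E'
from h import *
st=read_state(); print(st["position"],st["orientation"],st["ft_force"])
w=snapshot("wrist"); cv2.imwrite("pics/wrist4.png",w["img"])
print(*lid(w,(320,250),90)); print(rim(w,(320,250),.058,120))
E
```

```text
[ 0.48219535 -0.28862105  0.14167992] [2.21880826e+00 2.22390974e+00 1.23925697e-03] [ 0.43643668  0.48579889 -0.3830969 ]
8240 66.5 [ 479.1 -286.6] [82.1 73.1] 3.9
(np.int64(1702), np.float64(57.8), array([ 479.6, -292. ,   45.5]))
```

View pics/wrist4.png

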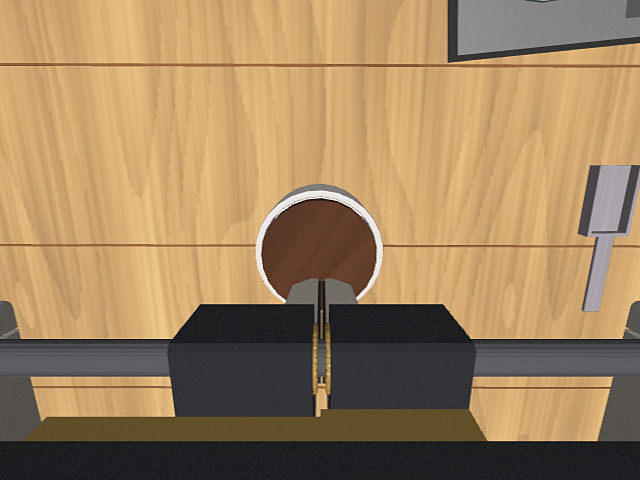

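The squat lid is centred near (320,250), at about (480, -291.5). The TCP is within about 3 mm, so I'll nudge it over and press.

{"op": "play_rows", "data": {"turn": [[0, 0, 0], [0, 0, 0], [0, 0, 0], [0, 0, 0], [0, 0, 0]], "slide": [[-1, 0, -30], [-1, 0, -58], [-1, 0, -68], [-1, 0, -71], [-1, 0, -72]], "hand": [1, 1, 1, 1, 1]}}

```text
clock: 11.02
position: [0.4812, -0.2902, 0.0701]
orientation: [2.22, 2.221, 0.001]
ft_force: [0.9, 0.3, 0.6]
finger_gap: 0.0005
grip_force: 0.0
```

{"op": "play_rows", "data": {"turn": [[0, 0, 0], [0, 0, 0], [0, 0, 0], [0, 0, 0], [0, 0, 0]], "slide": [[0, 0, -1], [0, 0, -2], [0, 0, -3], [0, 0, -4], [0, 0, -5]], "hand": [1, 1, 1, 1, 1]}}

```text
clock: 11.65
position: [0.4807, -0.2901, 0.0646]
orientation: [2.221, 2.221, 0.0]
ft_force: [-0.8, 0.5, 4.2]
finger_gap: 0.0003
grip_force: 2.0
```

{"op": "play_rows", "data": {"turn": [[0, 0, 0], [0, 0, 0], [0, 0, 0], [0, 0, 0], [0, 0, 0]], "slide": [[0, 0, -1.2], [0, 0, -2.4], [0, 0, -3.6], [0, 0, -4.8], [0, 0, -5.8]], "hand": [1, 1, 1, 1, 1]}}

```text
clock: 12.28
position: [0.4807, -0.2901, 0.0584]
orientation: [2.221, 2.221, 0.0]
ft_force: [0.0, -0.0, 3.9]
finger_gap: 0.0004
grip_force: 2.0
```

{"op": "play_rows", "data": {"turn": [[0, 0, 0], [0, 0, 0], [0, 0, 0]], "slide": [[0, 0, -0.5], [0, 0, -0.6], [0, 0, -0.6]], "hand": [1, 1, 1]}}

```text
clock: 12.65
position: [0.4807, -0.2901, 0.0579]
orientation: [2.221, 2.221, 0.0]
ft_force: [0.2, -0.7, 3.4]
finger_gap: 0.0004
grip_force: 1.7
```

{"op": "play_rows", "data": {"turn": [[0, 0, 0], [0, 0, 0], [0, 0, 0], [0, 0, 0], [0, 0, 0]], "slide": [[0, 0, 3], [0, 0, 20], [0, 0, 60], [0, 0, 100], [0, 0, 100]], "hand": [1, 1, 1, 1, 1]}}

```text
clock: 13.28
position: [0.4825, -0.2911, 0.1619]
orientation: [2.216, 2.216, 0.003]
ft_force: [0.1, -0.2, 0.6]
finger_gap: 0.0004
grip_force: 0.0
```

```bash
python3 - <<'E'
from h import *
w=snapshot("wrist")
print(*lid(w,(320,250),90)); print(rim(w,(320,250),.058,120))
for n,P in {"scene":[(277,179),(460,180),(135,248)],"side":[(376,280),(220,347),(442,240)]}.items():
    s=snapshot(n); cv2.imwrite(f"pics/{n}9.png",s["img"])
    for p in P:
        try: print(n,*lid(s,p))
        except Exception as e: print(n,p,e)
E
```

```text
7700 57.4 [ 479.  -288.7] [83.4 77.6] 2.5
(np.int64(1654), np.float64(57.7), array([ 479.7, -291.6,   45.2]))
scene 734 114.0 [451.9 -15.5] [62.1 62.2] 3.6
scene 1025 80.6 [543.3 310.3] [70.5 71.1] 34.1
scene 1544 57.1 [ 479.8 -293.4] [84.6 85. ] 71.2
side 434 114.3 [453.9 -13.5] [58.8 56.9] 41.5
side 947 81.1 [546.6 311.2] [67.5 70.6] 32.1
side 534 57.2 [ 481.8 -292.5] [83.4 77.1] 89.8
```

View pics/scene9.png

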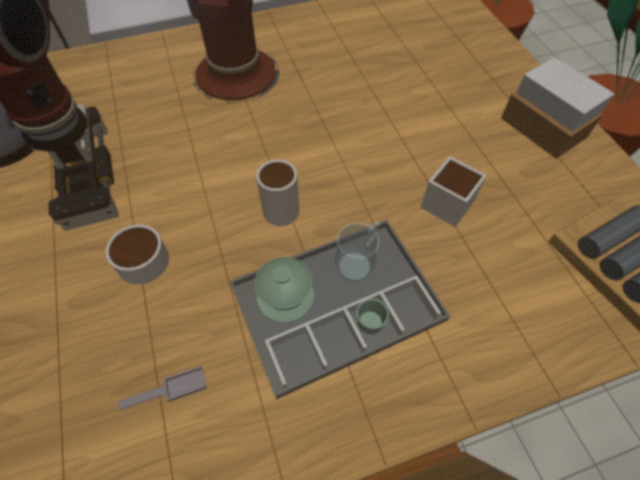

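The picture shows all three lids flush at (277,175), (460,178) and (135,245). Every caddy and the tea things are where they started, and the arm is clear.

```bash
python3 -c "
from bench import *
print(job_done())"
```

```text
the job is handed in; nothing more can be done
None
```

I pressed all three lids flush in order (tall, square, squat), each ending within about 1 mm of its rim at about 4–5 N; nothing else visibly moved, and the job is handed in at about 13 s on the robot's clock.

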